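# Get the peeler out of the child-safe box

### The arm

A 6-joint arm with a two-finger parallel gripper is mounted at the origin on a cart in front of the work surface, level with it; the furniture and walls round the work are solid. World frame = base frame: x ahead of the robot, y to its left, z up, the work surface at z = 0. Lengths are in m, angles in rad, forces in N, time in s.
With the tool pointing down it reaches from about 0.35 to 0.725 m from the base axis. Payload 6 kg.
Tool frame: the origin (TCP) lies midway between the tips of the shut fingers; the grasp point (between the pads) lies 19 mm behind it; z points along the fingers, y is the line along which they close (so a half turn about z gives the same grasp; the last joint's range is limited). The gripper opens to 85 mm and grips with 20 to 120 N. Pads are 22 mm wide; open, the fingers measure 114 mm over their backs; the gripper's body (76 mm by 85 mm) begins 54 mm behind the grasp point. The pads swing forward as they close: fully open they stand 13 mm farther back than shut.
Start: joints at [-0.773, 0.04, 0.085, 0, -1.615, -0.334], TCP at [0.268, -0.537, 0.231] pointing down, gripper open.
Joint ranges: [-2.56, 2.56], [-1.29, 2.01], [-1.08, 1.49], [-3.29, 1.98], [-2.81, -0.18], [-2.99, 2.99]. Speed limits (rad/s): [2.57, 2.57, 3.01, 3.14, 3.14, 3.14].

### API

Orientations are given as a unit quaternion [x, y, z, w].
In Python, from bench import manip gives the robot as it stands.
- The arm moves only by the shell command python3 -m pendant 'ROWS' [FORCE]. ROWS is JSON, a list of rows, each an object with "rot": the turn, a rotation vector about the world's x, y, z in degrees, a list of three; "delta_pos": the shift along the world's x, y, z in m, a list of three; "grip": the closure, from 0 (fully open) to 1 (shut). A call has 1 to 12 rows; each row shifts and turns the commanded pose from where the row before left it; what a row does not reach is not made up. A row lasts 1/8 s, in which the tool goes at most 62.5 mm and 10.7 degrees, less where a joint would pass 70% of its speed; a pose out of reach is approached as far as the arm can. A call with a gripper value outside its range is refused whole. The fingers move at their own pace and stop on an object; FORCE is the grip in N (left out, the last holds). Time passes only in rows, so rows that do not move let the fingers close. It gives the time, the measured TCP pose, the force, the opening and the grip force at its end, in the units of the state.
- manip.get_obs(): the state, without advancing time (a new reading comes with each control period).
- manip.camera(name): name is "scene" or "top"; returns the picture (420x560x3 uint8, red, green, blue); there is no depth.
- manip.camera_params(name): a dict with "intrinsics" (3x3 intrinsics, pixels), "T" (4x4, takes a point from camera to world coordinates). Camera axes: x right, y down, z forward; pixel columns grow to the right and rows downward; lengths in m; the calibration is good to about 2 mm. A picture is of the moment at which its call begins. camera_params takes no time and is no camera call.
- manip.close_job(): hands the job in; it is judged then, once.
The state is a dict: "t": time; "joint_pos": joint angles; "qvel": joint speeds; "tau": joint torques, N m; "tcp_pos": TCP position; "eef_rot": TCP orientation; "contact_force": force on the tool from outside, world axes, zero at the start; "wrist_torque": the same for the moment, N m; "gripper_width": opening from 0.0 (shut) to 1.0 (fully open); "finger_force": force on a finger pad.
Only numpy, scipy, OpenCV 4.12 (cv2) and the standard library are available. Lean on these libraries where they do the work, as an engineer would, in place of code of your own. Each camera call takes 0.05 s, during which the arm holds its last target. There are 200 camera calls.

### The job

Get the peeler out of the child-safe box: slide the lock tab fully aside from under the push button, press the button down so that the lid springs open, then lift the peeler out and lay it down gently, flat on the cutting board. Do not drop the peeler, leave the box standing open, and do not disturb the mug, the spice jar and the small can nearby.

Things in the scene. Friction and masses are not known exactly. Their poses are not given: they have to be found in the camera images.
- safe_box: Grey box fixed to the table, 211 (x) by 240 mm (y), turned up to 0.25 rad. Origin on the table; x away from the robot, y left, z up. Front, x -105 to -20 mm: deck 42 mm high with button, lock tab, steel bolt. Rear, x -20 to 106: tray under a white lid (top 68 mm high), walls 6 thick, 60 high; inside x -14 to 100, y -114 to 114, floor 6 mm above the table.
- button_top (a point): Centre of the top face of the push button: a black flat rectangular cap 34 mm (box x) by 46 mm (box y), in the middle of the deck, its top 62 mm above the table when up. It goes straight down.
- button (a joint): How far the button is pressed, 0 (up) to 0.008 m (down). Its spring takes 1.6 N at first, about 5 N fully down. From about 6 mm on, it draws the steel bolt off the lid's lip and the lid swings open by itself. It springs back when let go. With the lock tab's fork under it, it cannot be pressed.
- lock_fin (a point): On the lock tab's upright black thumb fin, the part to grasp or push: 12 mm thick (box y), 32 wide (box x), top 81 mm above the table, free from 53 mm up. The point is 71 mm above the table on the fin's middle plane, left (+y) of the button's centre: by 58 mm when locked, 103 mm when fully aside. The tab's fork reaches from it under the button cap.
- lock (a joint): Position of the lock tab, 0 (fork fully under the button) to 0.045 m (fully aside against its stop, along the box's +y, to the left). It starts at 0 to 0.008 and stays where it is left; sliding takes about 2 N. The fork is clear of the button from 0.040 m on.
- lid (a joint): Opening angle of the white lid, 0 shut to 1.8 rad open; hinged along the rear edge of the box (x = 108 mm, 62 mm above the table), 128 mm deep. While bolted it cannot be lifted; freed, its spring swings it up and back within about 2 s and keeps it open at about 1.8 rad.
- peeler_mid (a point): Peeler with a lime handle, 158 mm long, about 50 g, flat in the tray (lid shut at first). The point is in the handle where to grip, 7.5 mm above its underside. y axis along the handle (at the start the box's y, within 0.15 rad), z up. Handle 20 mm wide, 15 thick, from y -28 to 62 mm; flat head 36 mm wide, to y -98.
- board: White cutting board with green ends, fixed on the table, 310 mm (its x) by 216 mm (its y), top 9 mm above the table. Origin under its centre. It lies beside the box, to the right or the left of it.
- mug: White mug, bystander, 98 mm high, near the table's front edge. Origin under it.
- spice_jar: Small spice jar with white cap, bystander, 47 mm across, 98 mm high. Origin under its centre.
- can: Low food can, bystander, 75 mm across, 58 mm high. Origin under its centre.

How it is judged:
By the outcome, as a careful person would: the job done as asked, in the order asked, and still so for the second after the job is handed in, with the robot touching nothing.
It also fails if it takes over 62 s, if anything falls off the work surface, if the arm or the gripper's body presses on something with over 40 N, if the wrist force passes 120 N, or if a joint passes its speed limit or range.

## Working session

There is one attempt and no reset: what is moved stays moved. The work goes in short steps, Python scripts to look and compute and a shell command to move; the robot and the scene stay as the last step left them, time stands still between calls to the robot, and variables do not carry over. Pictures are saved under pics/ and viewed, at most 10 in all, crops included, and the job is handed in when it is done.

```bash
mkdir -p pics
cat > h.py <<'E'
import numpy as np,cv2
from bench import manip
def ray(name,px,z):
    P=manip.camera_params(name);K=np.array(P["intrinsics"]);T=np.array(P["T"])
    px=np.atleast_2d(np.array(px,float))
    d=np.c_[px,np.ones(len(px))]@np.linalg.inv(K).T@T[:3,:3].T
    o=T[:3,3];return o+d*((z-o[2])/d[:,2])[:,None]
def proj(name,p):
    P=manip.camera_params(name);K=np.array(P["intrinsics"]);T=np.linalg.inv(np.array(P["T"]))
    c=np.atleast_2d(p)@T[:3,:3].T+T[:3,3];q=c@K.T;return q[:,:2]/q[:,2:]
def shot(name,f):
    im=np.ascontiguousarray(manip.camera(name)[:,:,::-1]);cv2.imwrite("pics/"+f,im);return im
E
python3 - <<'E'
from h import *
a=shot("top","a_top.png");b=shot("scene","a_scene.png")
for n in("top","scene"):print(n,np.round(manip.camera_params(n)["T"],3)[:3,3])
E
```

```text
top [0.336 0.058 1.056]
scene [-0.541 -0.51   0.695]
```

View pics/a_top.png

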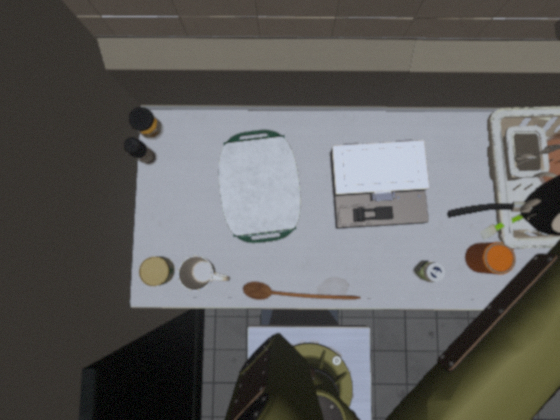

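View pics/a_scene.png

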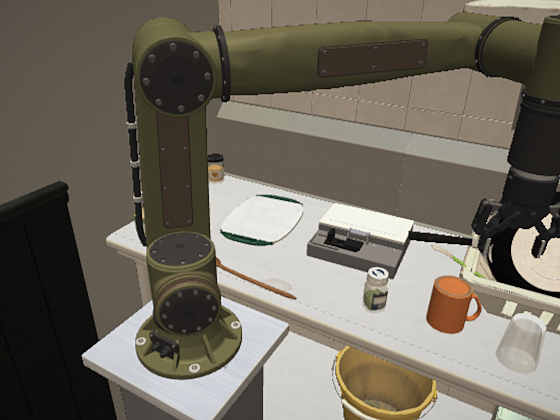

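The top view (up = +x, left = +y) shows the box around px (380,185), with the lid at the rear and the black tab and button at (355–393, 214). The board is at (260,187), the jar at (432,271), the mug at (200,272) and the can at (155,270).

Run:
```python
from h import *
a=cv2.imread("pics/a_top.png");hsv=cv2.cvtColor(a,cv2.COLOR_BGR2HSV)
c=cv2.resize(a[130:240,320:440],None,fx=6,fy=5.4*1,interpolation=cv2.INTER_CUBIC);cv2.imwrite("pics/crop.png",c)
def big(m):
    cs=cv2.findContours(m,0,2)[0];return max(cs,key=cv2.contourArea)
roi=np.zeros(a.shape[:2],np.uint8);roi[135:235,328:436]=255
lid=big((hsv[:,:,2]>190).astype(np.uint8)*255&roi)
r=cv2.minAreaRect(lid);pts=cv2.boxPoints(r);print("lid",r);w=ray("top",pts,.068);print(w.round(4),w.mean(0))
print(np.linalg.norm(np.diff(w,axis=0),axis=1))
blk=(hsv[:,:,2]<45).astype(np.uint8)*255&roi
cs=cv2.findContours(blk,0,2)[0]
for k in cs:
    if cv2.contourArea(k)>15:
        r=cv2.minAreaRect(k);print("blk",r, ray("top",cv2.boxPoints(r),.062).round(3)[:,:2].tolist())
g=((hsv[:,:,0]>50)&(hsv[:,:,0]<95)&(hsv[:,:,1]>100)).astype(np.uint8)*255;g[:,310:]=0
for k in cv2.findContours(g,0,2)[0]:
    if cv2.contourArea(k)>60:print("green",cv2.boundingRect(k),ray("top",cv2.minAreaRect(k)[0],.009))
print("jar,mug,can",ray("top",[[432,271],[202,271],[155,270]],.09).round(3))
```

```text
lid ((380.64007568359375, 167.2412567138672), (49.71549606323242, 92.81889343261719), 86.42366790771484)
[[ 0.6177 -0.0598  0.068 ]
 [ 0.6348 -0.3006  0.068 ]
 [ 0.5043 -0.3037  0.068 ]
 [ 0.4876 -0.0668  0.068 ]] [ 0.56110124 -0.1827249   0.068     ]
[0.2413474  0.1306004  0.23750021]
jar,mug,can [[ 0.299 -0.297  0.09 ]
 [ 0.295  0.264  0.09 ]
 [ 0.296  0.378  0.09 ]]
```

View pics/crop.png

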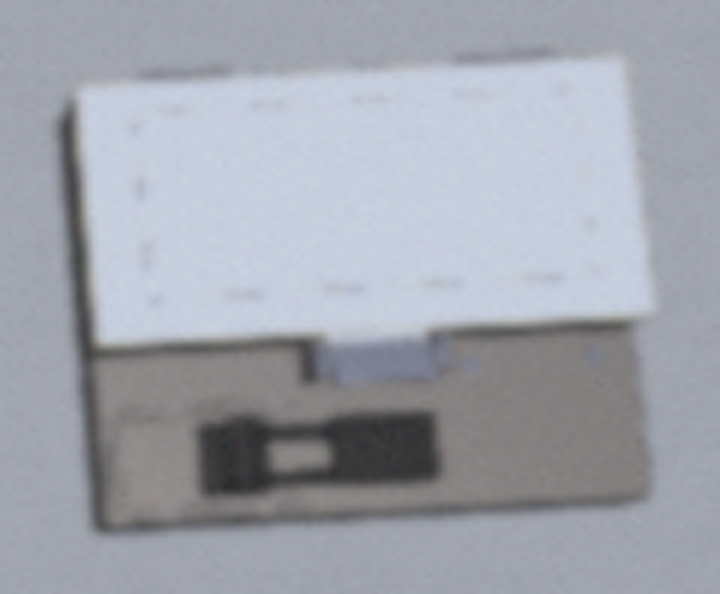

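The crop shows the lid. The button is at about crop (385,447), full px (384,213). The fin is at crop (232,455), full px (358.7,214). The steel bolt is at crop (380,360).

Run:
```python
from h import *
a=cv2.imread("pics/a_top.png");hsv=cv2.cvtColor(a,cv2.COLOR_BGR2HSV)
y=.071;R=np.array([[np.cos(y),-np.sin(y)],[np.sin(y),np.cos(y)]]);o=np.array([.5172,-.1858])
f=lambda x,z:((ray("top",x,z)[:,:2]),((ray("top",x,z)[:,:2]-o)@R).round(4))
print("btn",f([[384.2,212.8]],.062));print("fin top edges",f([[320+232/6-.5,130+455/5.4-.5]],.081))
print("deck front corners",f([[336.8,227.5],[428,222]],.042))
g=((a[:,:,1].astype(int)-a[:,:,2]>15)).astype(np.uint8)*255;g[:,315:]=0;g[:120]=0;g[255:]=0;g[:,:205]=0
for k in cv2.findContours(g,0,2)[0]:
    if cv2.contourArea(k)>40:print("green",cv2.boundingRect(k),ray("top",cv2.minAreaRect(k)[0],.009))
roi=np.zeros_like(g);roi[125:248,212:308]=255
v=((hsv[:,:,2]>10)).astype(np.uint8)
print("board pts",ray("top",[[220,187],[300,187],[257,131],[264,241]],.009).round(3))
s=manip.get_obs();print(s["tcp_pos"],s["eef_rot"],s["gripper_width"])
from scipy.spatial.transform import Rotation as Ro
print(Ro.from_quat(s["eef_rot"]).as_matrix().round(3))
```

```text
btn (array([[ 0.44332433, -0.19049945]]), array([[-0.074 ,  0.0006]]))
fin top edges (array([[ 0.43839237, -0.12054038]]), array([[-0.074 ,  0.0707]]))
deck front corners (array([[ 0.406292  , -0.0717403 ],
       [ 0.42227412, -0.30862055]]), array([[-0.1025,  0.1216],
       [-0.1034, -0.1158]]))
green (238, 229, 55, 14) [[0.38299512 0.11468971 0.009     ]]
green (229, 130, 50, 12) [[0.66297492 0.15240496 0.009     ]]
board pts [[0.516 0.24  0.009]
 [0.518 0.023 0.009]
 [0.674 0.142 0.009]
 [0.371 0.118 0.009]]
[ 0.2683211  -0.53630802  0.23035621] [-2.29836596e-01  9.73228877e-01  7.87017249e-04 -2.68231148e-04] 1.0026046396293815
[[-0.894 -0.447 -0.001]
 [-0.447  0.894  0.001]
 [ 0.     0.002 -1.   ]]
```

```bash
python3 -m pendant '[{"rot":[0,0,-2.5],"delta_pos":[0.019,0.0455,0],"grip":0.55},{"rot":[0,0,-2.5],"delta_pos":[0.019,0.0455,0],"grip":0.55},{"rot":[0,0,-2.5],"delta_pos":[0.019,0.0455,0],"grip":0.55},{"rot":[0,0,-2.5],"delta_pos":[0.019,0.0455,0],"grip":0.55},{"rot":[0,0,-2.5],"delta_pos":[0.019,0.0455,-0.01],"grip":0.55},{"rot":[0,0,-2.5],"delta_pos":[0.019,0.0455,-0.01],"grip":0.55},{"rot":[0,0,-2.5],"delta_pos":[0.019,0.0455,-0.015],"grip":0.55},{"rot":[0,0,-2.5],"delta_pos":[0.019,0.0455,-0.015],"grip":0.55},{"rot":[0,0,-2.5],"delta_pos":[0.019,0.0455,-0.02],"grip":0.55},{"rot":[0,0,0],"delta_pos":[0,0,0],"grip":0.55},{"rot":[0,0,0],"delta_pos":[0,0,0],"grip":0.55}]' 30
python3 - <<'E'
from h import *
b=shot("scene","b_scene.png");a=shot("top","b_top.png")
P=[[.4389,-.1272,.081]]
print(proj("scene",P),proj("top",P))
y=.071;R=np.array([[np.cos(y),-np.sin(y)],[np.sin(y),np.cos(y)]]);o=np.array([.5172,-.1858])
for fy in(.058,.066):print(fy,proj("scene",[[*(o+R@[-.074,fy]),.081]]))
print(proj("scene",[[*(o+R@[-.074,0]),.062]]))
c=cv2.resize(b[190:280,290:430],None,fx=5,fy=5,interpolation=cv2.INTER_CUBIC);cv2.imwrite("pics/b_crop.png",c)
E
```

```text
t: 1.48
tcp_pos: [0.4394, -0.1272, 0.1614]
eef_rot: [-0.036, 0.999, -0.0, -0.0]
contact_force: [0.7, -0.2, -0.7]
gripper_width: 0.449
finger_force: 0.0
[[331.44579361 229.74077636]] [[360.82446863 213.57635965]]
0.058 [[333.58760647 230.27995272]]
0.066 [[330.72770239 229.57472969]]
[[354.04813298 241.70361321]]
```

View pics/b_crop.png

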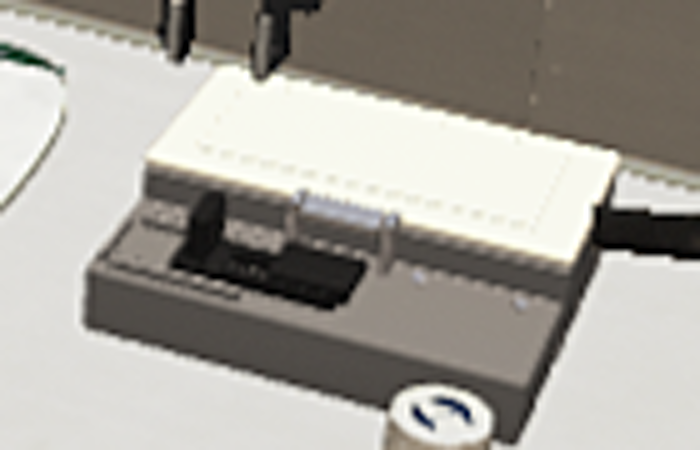

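The fin top is at crop (207,200), full px (331.4,230). My estimate projected to (331.4,229.7), so they agree. Next I descend and grasp it.

```bash
python3 -m pendant '[{"rot":[0,0,0],"delta_pos":[0,0,-0.04],"grip":0.55},{"rot":[0,0,0],"delta_pos":[0,0,-0.03],"grip":0.55},{"rot":[0,0,0],"delta_pos":[0,0,-0.02],"grip":0.55},{"rot":[0,0,0],"delta_pos":[0,0,-0.01],"grip":0.55},{"rot":[0,0,0],"delta_pos":[0,0,0],"grip":0.8},{"rot":[0,0,0],"delta_pos":[0,0,0],"grip":0.95},{"rot":[0,0,0],"delta_pos":[0,0,0],"grip":1},{"rot":[0,0,0],"delta_pos":[0,0,0],"grip":1}]' 25
```

```text
t: 2.58
tcp_pos: [0.4397, -0.1274, 0.0621]
eef_rot: [-0.036, 0.999, -0.0, 0.0]
contact_force: [-1.5, -0.9, 2.6]
gripper_width: 0.132
finger_force: 28.9
```

```bash
python3 -m pendant '[{"rot":[0,0,0],"delta_pos":[-0.0007,0.01,0],"grip":1},{"rot":[0,0,0],"delta_pos":[-0.0007,0.01,0],"grip":1},{"rot":[0,0,0],"delta_pos":[-0.0007,0.01,0],"grip":1},{"rot":[0,0,0],"delta_pos":[-0.0004,0.006,0],"grip":1},{"rot":[0,0,0],"delta_pos":[-0.0002,0.003,0],"grip":1},{"rot":[0,0,0],"delta_pos":[0,0,0],"grip":1}]'
```

```text
t: 3.32
tcp_pos: [0.437, -0.0871, 0.062]
eef_rot: [-0.036, 0.999, 0.0, 0.0]
contact_force: [-2.3, -0.0, 6.0]
gripper_width: 0.132
finger_force: 29.5
```

```bash
python3 -m pendant '[{"rot":[0,0,0],"delta_pos":[-0.0001,0.002,0],"grip":1},{"rot":[0,0,0],"delta_pos":[-0.0001,0.002,0],"grip":1},{"rot":[0,0,0],"delta_pos":[0,0,0],"grip":1}]'
```

```text
t: 3.7
tcp_pos: [0.4368, -0.0857, 0.0619]
eef_rot: [-0.036, 0.999, -0.002, 0.0]
contact_force: [0.9, -12.0, 2.6]
gripper_width: 0.131
finger_force: 28.8
```

```bash
python3 -m pendant '[{"rot":[0,0,0],"delta_pos":[0,0,0],"grip":0.7},{"rot":[0,0,0],"delta_pos":[0,0,0],"grip":0.7},{"rot":[0,0,0],"delta_pos":[0,0,0.03],"grip":0.7},{"rot":[0,0,0],"delta_pos":[0,0,0.03],"grip":0.7},{"rot":[0,0,0],"delta_pos":[0.002,-0.035,0],"grip":1},{"rot":[0,0,0],"delta_pos":[0.003,-0.035,0],"grip":1},{"rot":[0,0,0],"delta_pos":[0.002,-0.035,0],"grip":1},{"rot":[0,0,0],"delta_pos":[0,0,-0.03],"grip":1},{"rot":[0,0,0],"delta_pos":[0,0,0],"grip":1}]'
```

```text
t: 4.82
tcp_pos: [0.442, -0.1885, 0.0887]
eef_rot: [-0.035, 0.999, 0.001, -0.002]
contact_force: [0.3, -0.1, 0.6]
gripper_width: 0.001
finger_force: 0.0
```

Run:
```python
from h import *
b=shot("scene","c_scene.png");a=shot("top","c_top.png")
c=cv2.resize(b[190:280,290:430],None,fx=5,fy=5,interpolation=cv2.INTER_CUBIC);cv2.imwrite("pics/c_crop.png",c)
```

```text
(no output)
```

View pics/c_crop.png

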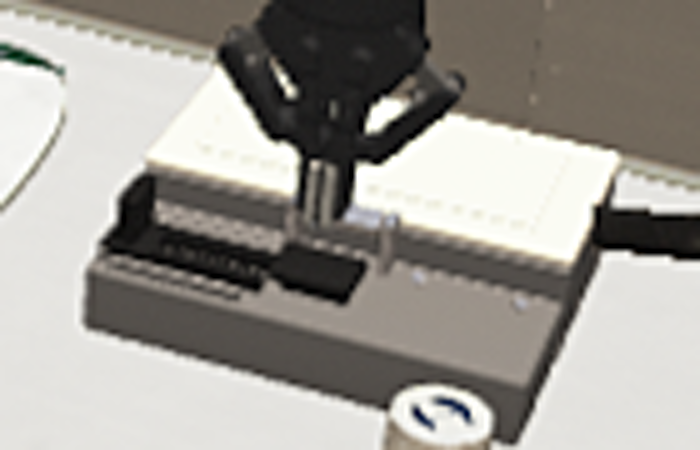

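The fin is fully left at crop (135,205), and the closed fingers stand above the button cap at crop (320,270). Next I press it.

```bash
python3 -m pendant '[{"rot":[0,0,0],"delta_pos":[0,0,-0.018],"grip":1},{"rot":[0,0,0],"delta_pos":[0,0,-0.008],"grip":1},{"rot":[0,0,0],"delta_pos":[0,0,-0.004],"grip":1},{"rot":[0,0,0],"delta_pos":[0,0,-0.004],"grip":1},{"rot":[0,0,0],"delta_pos":[0,0,-0.002],"grip":1},{"rot":[0,0,0],"delta_pos":[0,0,0],"grip":1},{"rot":[0,0,0],"delta_pos":[0,0,0],"grip":1},{"rot":[0,0,0],"delta_pos":[0,0,0],"grip":1}]'
```

```text
t: 5.92
tcp_pos: [0.4436, -0.1891, 0.0555]
eef_rot: [-0.036, 0.999, 0.0, 0.0]
contact_force: [-1.7, 0.8, 4.7]
gripper_width: 0.002
finger_force: 2.1
```

```bash
python3 -m pendant '[{"rot":[0,0,0],"delta_pos":[0,0,-0.003],"grip":1},{"rot":[0,0,0],"delta_pos":[0,0,0],"grip":1},{"rot":[0,0,0],"delta_pos":[0,0,0],"grip":1},{"rot":[0,0,0],"delta_pos":[0,0,0],"grip":1},{"rot":[0,0,0],"delta_pos":[0,0,0.03],"grip":1},{"rot":[0,0,0],"delta_pos":[0,0,0.05],"grip":0.4},{"rot":[0,0,0],"delta_pos":[0,0.05,0.05],"grip":0.4},{"rot":[0,0,0],"delta_pos":[0,0.06,0.02],"grip":0.4},{"rot":[0,0,0],"delta_pos":[0,0.06,0],"grip":0.4},{"rot":[0,0,0],"delta_pos":[0,0.06,0],"grip":0.4},{"rot":[0,0,0],"delta_pos":[0,0,0],"grip":0.4},{"rot":[0,0,0],"delta_pos":[0,0,0],"grip":0.4}]'
python3 - <<'E'
from h import *
b=shot("scene","d_scene.png");a=shot("top","d_top.png")
c=cv2.resize(a[110:240,310:450],None,fx=4,fy=4,interpolation=cv2.INTER_CUBIC)
d=cv2.resize(b[150:290,290:440],None,fx=3.7,fy=3.7,interpolation=cv2.INTER_CUBIC)[:520,:240*1]
cv2.imwrite("pics/d_crop.png",np.hstack([c,d]))
E
```

```text
t: 7.42
tcp_pos: [0.4436, 0.0345, 0.1958]
eef_rot: [-0.036, 0.999, -0.0, -0.0]
contact_force: [-0.4, 0.5, -0.3]
gripper_width: 0.598
finger_force: 0.0Traceback (most recent call last):
  File "<stdin>", line 5, in <module>
    return _nx.concatenate(arrs, 1, dtype=dtype, casting=casting)
           ~~~~~~~~~~~~~~~^^^^^^^^^^^^^^^^^^^^^^^^^^^^^^^^^^^^^^^
ValueError: all the input array dimensions except for the concatenation axis must match exactly, but along dimension 0, the array at index 0 has size 520 and the array at index 1 has size 518
```

Run:
```python
from h import *
a=cv2.imread("pics/d_top.png")
c=cv2.resize(a[100:240,310:450],None,fx=4.2,fy=4.2,interpolation=cv2.INTER_CUBIC);cv2.imwrite("pics/d_crop.png",c)
hsv=cv2.cvtColor(a,cv2.COLOR_BGR2HSV)
m=cv2.inRange(hsv,(30,90,60),(50,255,255));m[:,:325]=0;m[:,440:]=0;m[:120]=0;m[230:]=0
for k in cv2.findContours(m,0,2)[0]:
    if cv2.contourArea(k)>20:
        r=cv2.minAreaRect(k);print(r,cv2.contourArea(k));w=ray("top",cv2.boxPoints(r),.018);print(w.round(4).tolist(),w.mean(0))
```

```text
((367.0, 175.0), (6.0, 32.0), 90.0) 167.5
[[0.5583, -0.1145, 0.018], [0.5589, -0.2009, 0.018], [0.5424, -0.2005, 0.018], [0.5418, -0.1143, 0.018]] [ 0.55032915 -0.15752834  0.018     ]
```

View pics/d_crop.png

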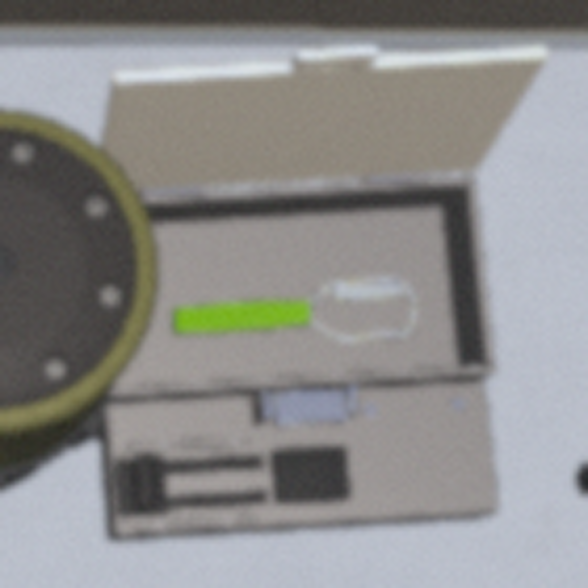

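The lid stands open. The lime handle runs from full px (351.7,176.2) to (383.8,174.3), with the head to the right (−y).

Run:
```python
from h import *
print(np.round(manip.get_obs()["joint_pos"],3))
a=cv2.imread("pics/d_top.png");hsv=cv2.cvtColor(a,cv2.COLOR_BGR2HSV)
m=cv2.inRange(hsv,(28,60,50),(52,255,255));m[:,:345]=0;m[:,390:]=0;m[:165]=0;m[185:]=0
# sub-pixel: saturation-weighted moments on world plane
ys,xs=np.nonzero(m);w=hsv[ys,xs,1].astype(float);p=ray("top",np.c_[xs,ys],.018)[:,:2]
c=np.average(p,0,w);C=np.cov(p.T,aweights=w);e,v=np.linalg.eigh(C);u=v[:,1]*np.sign(v[1,1])
t=(p-c)@u;print(c,"yaw deg",np.degrees(np.arctan2(-u[0],u[1])),t.min(),t.max(),"grip",c-.017*u)
```

```text
[ 0.533 -0.39  -0.355  0.    -1.605 -2.034]
[ 0.55095356 -0.15616547] yaw deg 2.6558146366537843 -0.04504021066545461 0.05781877277378751 grip [ 0.55174128 -0.17314722]
```

```bash
python3 -m pendant '[{"rot":[0,0,9.9],"delta_pos":[0.012,-0.023,0],"grip":0.5},{"rot":[0,0,9.9],"delta_pos":[0.012,-0.023,0],"grip":0.5},{"rot":[0,0,9.9],"delta_pos":[0.012,-0.023,0],"grip":0.5},{"rot":[0,0,9.9],"delta_pos":[0.012,-0.023,0],"grip":0.5},{"rot":[0,0,9.9],"delta_pos":[0.012,-0.023,0],"grip":0.5},{"rot":[0,0,9.9],"delta_pos":[0.012,-0.023,0],"grip":0.5},{"rot":[0,0,9.9],"delta_pos":[0.012,-0.023,0],"grip":0.5},{"rot":[0,0,9.9],"delta_pos":[0.012,-0.023,0],"grip":0.5},{"rot":[0,0,9.9],"delta_pos":[0.012,-0.024,0],"grip":0.5},{"rot":[0,0,0],"delta_pos":[0,0,-0.04],"grip":0.5},{"rot":[0,0,0],"delta_pos":[0,0,-0.03],"grip":0.5},{"rot":[0,0,0],"delta_pos":[0,0,0],"grip":0.5}]'
python3 -c "
from bench import manip
from scipy.spatial.transform import Rotation as R
import numpy as np
m=R.from_quat(manip.get_obs()['eef_rot']).as_matrix();print(np.degrees(np.arctan2(m[1,1],m[0,1])),m[:,2].round(3))"
```

```text
t: 9.02
tcp_pos: [0.5496, -0.175, 0.1233]
eef_rot: [0.725, -0.688, -0.002, 0.002]
contact_force: [-0.1, -0.1, 1.2]
gripper_width: 0.502
finger_force: 0.0
-176.9786268443905 [-0.006  0.    -1.   ]
```

```bash
python3 -m pendant '[{"rot":[0,0,0],"delta_pos":[0.001,0.001,-0.04],"grip":0.5},{"rot":[0,0,0],"delta_pos":[0,0,-0.035],"grip":0.5},{"rot":[0,0,0],"delta_pos":[0,0,-0.02],"grip":0.5},{"rot":[0,0,0],"delta_pos":[0,0,-0.012],"grip":0.5},{"rot":[0,0,0],"delta_pos":[0,0,-0.004],"grip":0.5},{"rot":[0,0,0],"delta_pos":[0,0,0],"grip":0.5},{"rot":[0,0,0],"delta_pos":[0,0,0],"grip":0.5}]' 30
```

```text
t: 9.9
tcp_pos: [0.5532, -0.1727, 0.0163]
eef_rot: [0.726, -0.687, 0.001, -0.0]
contact_force: [0.2, -0.0, 0.5]
gripper_width: 0.498
finger_force: 0.0
```

```bash
python3 -m pendant '[{"rot":[0,0,0],"delta_pos":[-0.001,0,-0.004],"grip":0.5},{"rot":[0,0,0],"delta_pos":[0,0,-0.002],"grip":0.5},{"rot":[0,0,0],"delta_pos":[0,0,0],"grip":0.7},{"rot":[0,0,0],"delta_pos":[0,0,0],"grip":0.8},{"rot":[0,0,0],"delta_pos":[0,0,0],"grip":1},{"rot":[0,0,0],"delta_pos":[0,0,0],"grip":1},{"rot":[0,0,0],"delta_pos":[0,0,0],"grip":1}]' 30
```

```text
t: 10.78
tcp_pos: [0.5521, -0.1726, 0.0101]
eef_rot: [0.727, -0.687, 0.001, -0.0]
contact_force: [-0.2, 1.2, 5.3]
gripper_width: 0.211
finger_force: 30.4
```

```bash
python3 -m pendant '[{"rot":[0,0,0],"delta_pos":[0,0,0.005],"grip":1},{"rot":[0,0,0],"delta_pos":[0,0,0.015],"grip":1},{"rot":[0,0,0],"delta_pos":[0,0,0.025],"grip":1},{"rot":[0,0,0],"delta_pos":[0,0,0.03],"grip":1},{"rot":[0,0,0],"delta_pos":[0,0,0.03],"grip":1},{"rot":[0,0,0],"delta_pos":[0,0,0.02],"grip":1},{"rot":[0,0,0],"delta_pos":[0,0,0],"grip":1}]'
python3 - <<'E'
from h import *
b=shot("scene","e_scene.png")
cv2.imwrite("pics/e_crop.png",cv2.resize(b[110:280,220:450],None,fx=3,fy=3,interpolation=cv2.INTER_CUBIC))
E
```

```text
t: 11.65
tcp_pos: [0.5523, -0.1727, 0.136]
eef_rot: [0.726, -0.687, 0.001, -0.001]
contact_force: [0.1, -0.0, -1.9]
gripper_width: 0.213
finger_force: 29.6
```

View pics/e_crop.png

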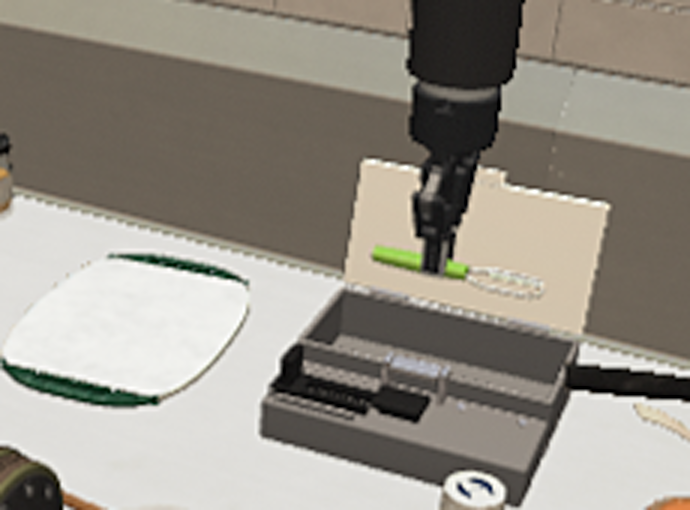

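The peeler is held level, with the handle from crop (375,252) to (465,270), and it is clear above the tray. The lid is open. Next I carry it to the board.

```bash
python3 -m pendant '[{"rot":[0,0,0],"delta_pos":[-0.002,0.018,0],"grip":1},{"rot":[0,0,0.5],"delta_pos":[-0.003,0.03,0],"grip":1},{"rot":[0,0,0.5],"delta_pos":[-0.003,0.035,0],"grip":1},{"rot":[0,0,0.5],"delta_pos":[-0.003,0.035,0],"grip":1},{"rot":[0,0,0.5],"delta_pos":[-0.003,0.035,0],"grip":1},{"rot":[0,0,0.5],"delta_pos":[-0.003,0.035,0],"grip":1},{"rot":[0,0,0.5],"delta_pos":[-0.003,0.035,0],"grip":1},{"rot":[0,0,0.5],"delta_pos":[-0.003,0.035,0],"grip":1},{"rot":[0,0,0.5],"delta_pos":[-0.003,0.03,0],"grip":1},{"rot":[0,0,0.5],"delta_pos":[-0.003,0.02,0],"grip":1},{"rot":[0,0,0],"delta_pos":[-0.002,0.014,0],"grip":1},{"rot":[0,0,0],"delta_pos":[0,0,0],"grip":1}]'
```

```text
t: 13.2
tcp_pos: [0.5202, 0.1499, 0.1339]
eef_rot: [0.753, -0.658, -0.0, 0.0]
contact_force: [0.6, -1.3, -0.4]
gripper_width: 0.212
finger_force: 29.6
```

```bash
python3 -m pendant '[{"rot":[0,0,0],"delta_pos":[0,0,-0.03],"grip":1},{"rot":[0,0,0],"delta_pos":[0,0,-0.03],"grip":1},{"rot":[0,0,0],"delta_pos":[0,0,-0.025],"grip":1},{"rot":[0,0,0],"delta_pos":[0,0,-0.015],"grip":1},{"rot":[0,0,0],"delta_pos":[0,0,-0.01],"grip":1},{"rot":[0,0,0],"delta_pos":[0,0,-0.005],"grip":1},{"rot":[0,0,0],"delta_pos":[0,0,-0.002],"grip":1},{"rot":[0,0,0],"delta_pos":[0,0,0],"grip":1},{"rot":[0,0,0],"delta_pos":[0,0,0],"grip":1}]'
```

```text
t: 14.32
tcp_pos: [0.5208, 0.1496, 0.0178]
eef_rot: [0.753, -0.658, 0.0, -0.0]
contact_force: [-0.2, 0.2, -0.4]
gripper_width: 0.209
finger_force: 29.6
```

```bash
python3 -m pendant '[{"rot":[0,0,0],"delta_pos":[0,0,-0.0015],"grip":1},{"rot":[0,0,0],"delta_pos":[0,0,-0.0015],"grip":1},{"rot":[0,0,0],"delta_pos":[0,0,-0.001],"grip":1},{"rot":[0,0,0],"delta_pos":[0,0,0],"grip":1},{"rot":[0,0,0],"delta_pos":[0,0,0],"grip":1}]'
```

```text
t: 14.95
tcp_pos: [0.5205, 0.1494, 0.0132]
eef_rot: [0.753, -0.658, -0.0, 0.0]
contact_force: [0.3, 0.0, -0.8]
gripper_width: 0.214
finger_force: 29.6
```

```bash
python3 -m pendant '[{"rot":[0,0,0],"delta_pos":[0,0,-0.0005],"grip":1},{"rot":[0,0,0],"delta_pos":[0,0,-0.0005],"grip":1},{"rot":[0,0,0],"delta_pos":[0,0,0],"grip":1},{"rot":[0,0,0],"delta_pos":[0,0,0],"grip":1}]'
```

```text
t: 15.45
tcp_pos: [0.5206, 0.1494, 0.0129]
eef_rot: [0.753, -0.658, 0.0, -0.0]
contact_force: [-3.8, -0.6, 6.3]
gripper_width: 0.213
finger_force: 30.3
```

It touched down gently, at about 6 N. Now I release and retreat.

```bash
python3 -m pendant '[{"rot":[0,0,0],"delta_pos":[0,0,0],"grip":0.75},{"rot":[0,0,0],"delta_pos":[0,0,0],"grip":0.6},{"rot":[0,0,0],"delta_pos":[0,0,0],"grip":0.5},{"rot":[0,0,0],"delta_pos":[0,0,0],"grip":0.5},{"rot":[0,0,0],"delta_pos":[0,0,0.015],"grip":0.5},{"rot":[0,0,0],"delta_pos":[0,0,0.04],"grip":0.5},{"rot":[0,0,0],"delta_pos":[0,0,0.05],"grip":0.5},{"rot":[0,0,0],"delta_pos":[0,0,0.05],"grip":0.5},{"rot":[0,0,0],"delta_pos":[0,0,0.05],"grip":0.5},{"rot":[0,0,0],"delta_pos":[0,-0.05,0.01],"grip":0.5},{"rot":[0,0,0],"delta_pos":[0,-0.05,0],"grip":0.5},{"rot":[0,0,0],"delta_pos":[0,-0.05,0],"grip":0.5}]'
python3 -m pendant '[{"rot":[0,0,0],"delta_pos":[0,-0.05,0],"grip":0.5},{"rot":[0,0,0],"delta_pos":[0,-0.05,0],"grip":0.5},{"rot":[0,0,0],"delta_pos":[0,0,0],"grip":0.5},{"rot":[0,0,0],"delta_pos":[0,0,0],"grip":0.5}]'
python3 - <<'E'
from h import *
a=shot("top","f_top.png");b=shot("scene","f_scene.png")
cv2.imwrite("pics/f_both.png",np.vstack([cv2.resize(a[90:315,120:450],(700,300*225*2//450),interpolation=cv2.INTER_AREA)[:300],cv2.resize(b[150:310,200:560],(700,300))]))
E
```

```text
t: 16.95
tcp_pos: [0.5204, -0.002, 0.2289]
eef_rot: [0.753, -0.658, 0.001, -0.001]
contact_force: [0.0, -0.1, 0.0]
gripper_width: 0.501
finger_force: 0.0
t: 17.45
tcp_pos: [0.5205, -0.1006, 0.228]
eef_rot: [0.753, -0.658, 0.0, -0.0]
contact_force: [-0.2, 0.6, 0.4]
gripper_width: 0.504
finger_force: 0.0
```

View pics/f_both.png

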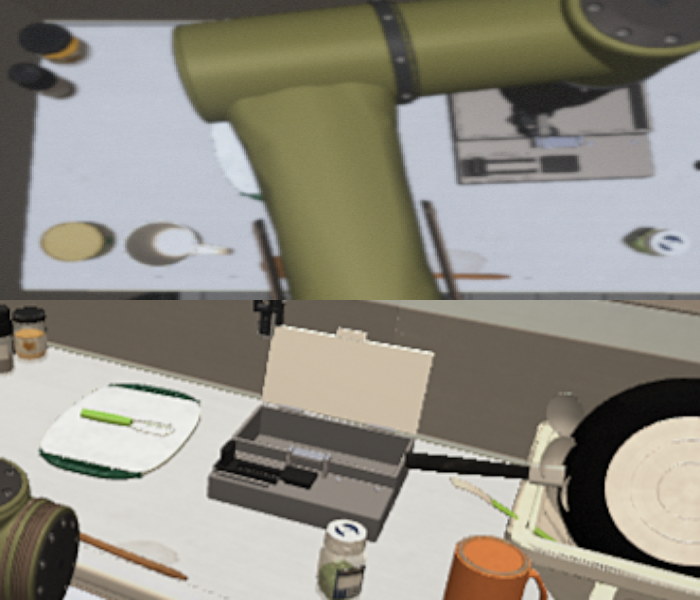

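The peeler lies on the board, handle at (80–130, 415) in the lower half. The lid is open, and the jar, mug and can are where they were.

```bash
python3 -c "
from bench import manip
print(manip.close_job())"
```

```text
the job is handed in; nothing more can be done
None
```

I slid the lock tab aside, pressed the button so the lid sprang open, and laid the peeler flat on the cutting board. The box is standing open, the mug, spice jar and can are undisturbed, and I handed the job in after about 17.5 s of the allowed 62 s; no verdict came back.

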